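Let the walnuts out and ease the lid shut

ROBOT

A 6-joint arm with a two-finger parallel gripper is mounted at the origin on the work surface. World frame = base frame: x ahead of the robot, y to its left, z up, the work surface at z = 0. Lengths are in m, angles in rad, forces in N, time in s.
With the tool pointing down it reaches from about 0.3 to 0.875 m from the base axis. Payload 6.4 kg.
Tool frame: the origin (TCP) lies at the very end of the fingers, on their centre line; the grasp point (between the pads) lies 19 mm behind it; x points along the fingers, y is the direction in which the jaws open and shut, and the axes are right-handed (so a half turn about x gives the same grasp; the last joint's range is limited). The gripper opens to 85 mm and grips with 20 to 120 N. Pads are 22 mm wide; open, the fingers measure 114 mm over their backs; the gripper's body (76 mm by 85 mm) begins 54 mm behind the grasp point. The pads swing forward as they close: fully open they stand 13 mm farther back than shut.
Start: joints at [-1.388, 0.181, 1.607, -0, 1.354, -0.206], TCP at [0.218, -0.532, 0.231] pointing down, gripper open.
Joint ranges: [-2.99, 2.99], [-0.89, 2.07], [0.3, 2.58], [-1.14, 4.28], [0, 2.63], [-3.12, 3.12]. Speed limits (rad/s): [2.57, 2.57, 3.01, 3.14, 3.14, 3.14].

INTERFACE

Orientations are given as a unit quaternion [w, x, y, z].
In Python, from bench import status, optics, hand_in gives the robot as it stands. The module is installed in compiled form; this text tells all that it offers.
- The arm moves only by the shell command python3 -m jog 'ROWS'. ROWS is JSON, one flat list of numbers, 5 for each row, row after row: the shift along the tool's x, y, z in mm, then the turn about the tool's x in degrees, then the opening in per cent of the stroke, from 0 (shut) to 100 (fully open). In form: [tx, ty, tz, yaw, gripper, tx, ty, tz, yaw, gripper, ...]. A call has exactly 5 rows; each row is the pose to reach, as a shift and turn from the pose commanded when the call began, along the tool's axes at that moment; what a row does not reach only later rows make up. A row lasts 1/10 s, in which the tool goes at most 50 mm and 8.59 degrees, less where a joint would pass 70% of its speed; a pose out of reach is approached as far as the arm can. A call with a gripper value outside its range is refused whole. The fingers move at their own pace and stop on an object; the grip force is fixed at half the most. Time passes only in rows, so rows that repeat a pose let the fingers close, or fill a call up. It gives the time, the measured TCP pose, the force and the opening at its end, in the units of the state.
- status.get_obs(): the state, without advancing time (a new reading comes with each control period).
- optics.camera(name): name is "side" or "top" or "wrist"; returns the picture (480x640x3 uint8, red, green, blue); there is no depth.
- optics.get_calibration(name): a dict with "vertical_fov" (degrees; the focal length in pixels is half the picture's height over the tangent of half this angle, whatever the lens; pixels are square), "cx", "cy" (the principal point, pixels), "k1" (the pictures are not rectified: a ray, as slopes to the right and down, at radius r is drawn at 1 + k1 r^2 times it, then the intrinsics apply), "extrinsics" (4x4, takes a point from camera to world coordinates). Camera axes: x right, y up, looking along -z (the intrinsics and any distortion apply to the point x, -y, -z); pixel columns grow to the right and rows downward; lengths in m; the calibration is good to about 2 mm. A picture is of the moment at which its call begins: read the wrist's pose just before it. get_calibration takes no time and is no camera call; for the wrist camera it gives the pose at the moment of the call.
- hand_in(): hands the job in, once; it reports no verdict.
The state is a dict: "time_s": time; "q": joint angles; "dq": joint speeds; "joint_efforts": joint torques, N m; "eef_pos": TCP position; "eef_rot": TCP orientation; "wrist_force": force on the tool from outside, world axes, zero at the start; "torque": the same for the moment, N m; "opening": opening from 0.0 (shut) to 1.0 (fully open).
Only numpy, scipy, OpenCV 4.12 (cv2) and the standard library are available. Lean on these libraries where they do the work, as an engineer would, in place of code of your own. Each camera call takes 0.05 s, during which the arm holds its last target. There are 200 camera calls.

TASK

With the fingertips, press the walnut dispenser's lever fully down and keep it down until all three walnuts have rolled into the catch tray, then let the lever up slowly under your fingers so that the lid eases shut without slamming. Work the lid only by the lever, do not touch or pick up the walnuts, and leave everything else on the sill as it stands.

Things in the scene. Friction and masses are not known exactly. Their poses are not given: they have to be found in the camera images.
- dispenser: Slim wooden walnut dispenser fixed to the sill: open-topped chute 60 wide, 125 high, sloping down to its mouth, and an open catch tray (126 x 90 inside, walls 40 high) beyond the mouth. Origin: under the chute, on the sill. Its -x axis points to the lever end, +x to the tray, z up. Chute spans x -60 to +90, tray +90 to +225. The space over the lever pad, from x = -70 outwards, is free.
- lever_pad (a point): Middle of the top of the lever's wooden pad (36 along x, 80 along y, 8 thick), the part to press, 140 to the -x side of the dispenser's origin. At rest it is 104 above the sill and tilted 0.2 rad, outer edge higher. Its pivot is 65 above the dispenser's origin. It goes 58 straight down (within 4 sideways) to a stop at 46 above the sill.
- lever (a joint): Lever angle in rad: 0 at rest (pad up), 0.40 at its stop (pad fully down). A return spring pushes the pad up with about 2 N (pad up) rising to 4 N (pad down); the stop is rigid; let go, lever and lid snap back in about 0.2 s and the lid slams.
- lid (a joint): Lid angle in rad: 0 shut, 1.1 fully open. Linked: lid angle = 2.75 x lever angle at all times (1 mm of pad travel is about 0.019 rad). Falling shut faster than 2 rad/s (pad rising over about 100 mm/s at any instant) is a slam; a pad rise of 20 to 40 mm/s is gentle.
- lid_edge (a point): Middle of the free lower edge of the lid, a wooden flap 40 x 78 x 6 hinged at the top of the chute's mouth; it swings outward and up over the tray end.
- walnut1: Walnut, a 36 mm ball of 14 g, origin at its centre; at the start number 1 in the queue in the chute behind the lid. Free to roll out once the lid is more than about half open; the three need about 1 to 2 s to roll out and settle in the tray.
- walnut2: Walnut, a 36 mm ball of 14 g, origin at its centre; at the start number 2 in the queue in the chute behind the lid. Free to roll out once the lid is more than about half open; the three need about 1 to 2 s to roll out and settle in the tray.
- walnut3: Walnut, a 36 mm ball of 14 g, origin at its centre; at the start number 3 in the queue in the chute behind the lid. Free to roll out once the lid is more than about half open; the three need about 1 to 2 s to roll out and settle in the tray.
- garlic_press: Steel garlic press lying flat, 170 x 50 x 29 high, origin under its middle. Bystander.
- scoop: Turquoise plastic scoop, bowl 70 x 50 x 34 with a 75 long handle to its -x, origin under the bowl. Bystander.
- butter_lid: White ceramic butter dish lid, 114 x 170 x 85 high with its knob, origin under its middle. Bystander.
- pepper_grinder: Small glass pepper grinder with steel top, 52 across, 112 high, origin under its middle. Bystander.
- egg_cup: White ceramic egg cup, 50 across, 60 high, origin under its middle. Bystander.
- spice_jar: Glass spice jar with steel lid, 48 across, 90 high, origin under its middle. Bystander.
- cabinet_door0_handle (a point): Knob of the swing door of the mini wooden cabinet (170 x 220 x 250 high) on the right of the sill; the door stands shut or a little ajar. Bystander.
There are look-alikes about, which are no part of the job. Leave any purple or white look-alike of the walnut2 alone.

How it is judged:
On the way:
1. the lever is held fully down by the fingers, the lid stands open and all three walnuts are in the tray (value of joint lid above 0.95 rad and distance between the grasp point and lever_pad below 0.08 m and x of walnut1 in the frame of dispenser between 0.098 and 0.222 m and y of walnut1 in the frame of dispenser between -0.048 and 0.048 m and z of each of walnut1, walnut2, walnut3 in the frame of dispenser below 0.05 m and x of walnut2 in the frame of dispenser between 0.098 and 0.222 m and y of walnut2 in the frame of dispenser between -0.048 and 0.048 m and x of walnut3 in the frame of dispenser between 0.098 and 0.222 m and y of walnut3 in the frame of dispenser between -0.048 and 0.048 m), for 0.3 s.
At the end, for the whole second after the job is handed in: The lid is shut (under 0.06 rad) with the lever back up (under 0.022 rad), and all three walnuts lie at rest in the catch tray (value of joint lid below 0.06 rad and value of joint lever below 0.022 rad and x of walnut1 in the frame of dispenser between 0.098 and 0.222 m and y of walnut1 in the frame of dispenser between -0.048 and 0.048 m and z of each of walnut1, walnut2, walnut3 in the frame of dispenser below 0.05 m and x of walnut2 in the frame of dispenser between 0.098 and 0.222 m and y of walnut2 in the frame of dispenser between -0.048 and 0.048 m and x of walnut3 in the frame of dispenser between 0.098 and 0.222 m and y of walnut3 in the frame of dispenser between -0.048 and 0.048 m and linear speed of each of walnut1, walnut2, walnut3 below 0.05 m/s); the robot touches nothing.
It fails at once if the lid slams (falls shut faster than 2 rad/s) (velocity of joint lid below -2 rad/s).
It fails at once if a walnut is touched by the robot (contact force between any of the fingers, the arm and walnut1 above 0.3 N or contact force between any of the fingers, the arm and walnut2 above 0.3 N or contact force between any of the fingers, the arm and walnut3 above 0.3 N).
It fails at once if the fingers touch the dispenser elsewhere than at its lever (contact force between the fingers and dispenser above 0.5 N and distance between the grasp point and lever_pad above 0.08 m).
It fails at once if a walnut is lifted or leaves the dispenser (z of any of walnut1, walnut2, walnut3 in the frame of dispenser above 0.14 m or horizontal distance between any of walnut1, walnut2, walnut3 and dispenser above 0.24 m).
It fails at once if a bystander is moved, lifted or knocked over (distance of any of garlic_press, scoop, butter_lid, pepper_grinder, egg_cup, spice_jar from where it was at the start of the episode above 0.02 m or distance of cabinet_door0_handle from where it was at the start of the episode above 0.03 m).
It also fails if it takes over 35 s, if anything falls off the work surface, if the arm or the gripper's body presses on something with over 40 N, if the wrist force passes 120 N, or if a joint passes its speed limit or range.

## Working session

There is one attempt and no reset: what is moved stays moved. The work goes in short steps, Python scripts to look and compute and a shell command to move; the robot and the scene stay as the last step left them, time stands still between calls to the robot, and variables do not carry over. Pictures are saved under pics/ and viewed, on a budget of 10 in all, crops included, one or two more only if the job needs it, and the job is handed in when it is done.

```bash
mkdir -p pics; cat > h.py <<'E'
import numpy as np, cv2
from bench import status, optics
def K(name):
    c=optics.get_calibration(name); f=240/np.tan(np.radians(c["vertical_fov"])/2); return c,f
def ray(name,u,v,c=None):
    c0,f=K(name); c=c or c0
    d=np.array([(u-c["cx"])/f,(v-c["cy"])/f]); p=d.copy()
    for _ in range(20): p=d/(1+c["k1"]*(p@p))
    E=np.array(c["extrinsics"]); return E[:3,3],E[:3,:3]@np.array([p[0],-p[1],-1])
def onz(name,u,v,z):
    o,d=ray(name,u,v); return o+d*(z-o[2])/d[2]
def proj(name,P):
    c,f=K(name); E=np.array(c["extrinsics"]); q=E[:3,:3].T@(np.array(P)-E[:3,3])
    p=np.array([q[0],-q[1]])/-q[2]; p=p*(1+c["k1"]*(p@p)); return p*f+[c["cx"],c["cy"]]
def snap(name,fn):
    im=optics.camera(name); cv2.imwrite("pics/"+fn,im[:,:,::-1]); return im
E
python3 - <<'E'
from h import *
print(status.get_obs())
for n in("top","side"):
    snap(n,n+"1.png"); c=optics.get_calibration(n); print(n,c)
E
```

```text
{'time_s': 0.0, 'q': array([-1.38831270e+00,  1.81560650e-01,  1.60799972e+00, -2.10994607e-05,
        1.35379861e+00, -2.06311649e-01]), 'dq': array([ 0.00043155,  0.00076675, -0.00110758,  0.0003428 , -0.00031754,
       -0.00140166]), 'joint_efforts': array([-7.96823824e-04, -4.44869864e+01, -3.51340413e+01, -2.31924914e-04,
        9.13056516e-03, -2.81565065e-05]), 'eef_pos': array([ 0.21786912, -0.53153061,  0.23037713]), 'eef_rot': array([ 0.13597274,  0.69378744,  0.1372218 , -0.69378713]), 'wrist_force': array([-0.2328152 , -0.33140365,  0.19664903]), 'torque': array([ 0.01886403, -0.05837047, -0.03133117]), 'opening': 1.0049912928573774}
top {'vertical_fov': 52.82482535853471, 'cx': 317.5607336467989, 'cy': 244.6933830547003, 'k1': -0.026265472492894962, 'extrinsics': array([[ 0.01942895,  0.99674639, -0.07822498,  0.56863049],
       [-0.99966462,  0.02070644,  0.01555299,  0.0166069 ],
       [ 0.01712215,  0.07789656,  0.9968144 ,  1.19612251],
       [ 0.        ,  0.        ,  0.        ,  1.        ]])}
side {'vertical_fov': 49.03744517270374, 'cx': 320.59039041248246, 'cy': 238.54656556501487, 'k1': -0.11643546376574536, 'extrinsics': array([[-0.91342208,  0.22588661, -0.33857843,  0.22766729],
       [-0.40695643, -0.49291581,  0.76903867,  0.93329269],
       [ 0.00682488,  0.84024356,  0.54216619,  0.81842088],
       [ 0.        ,  0.        ,  0.        ,  1.        ]])}
```

View pics/top1.png

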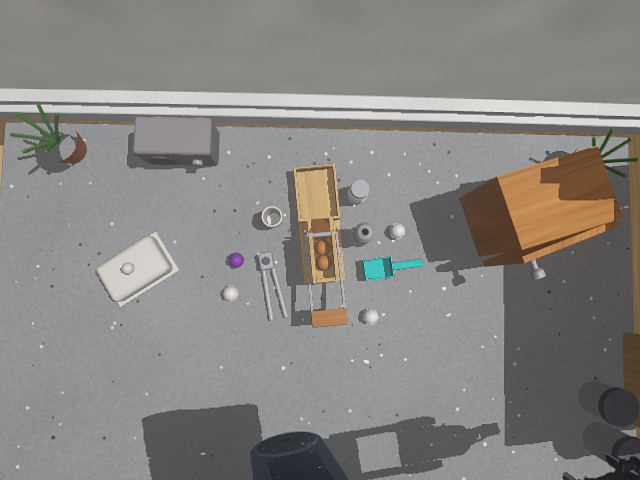

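View pics/side1.png

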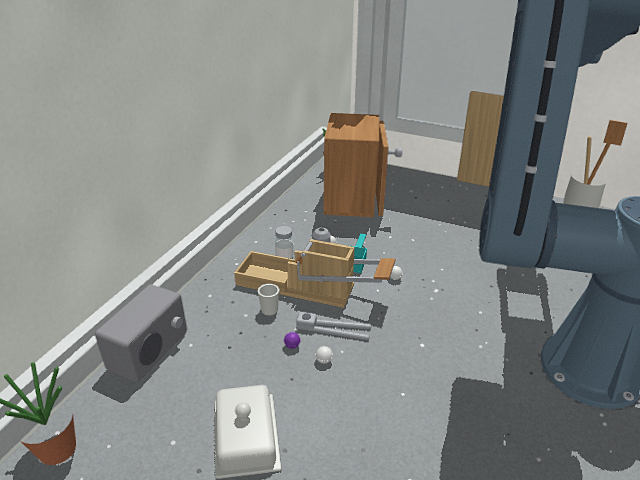

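The top view has a single dispenser, and its reddish pad is at (330,318). The things it could be confused with are the white balls at (370,316), (230,293) and (397,231), the purple ball at (236,260), and the cabinet wood at (540,205), which is a similar colour. Two walnuts are visible at (321,247) and (323,262), and the tray is at (316,190). Next I'll measure the pad and check it in a close crop.

```bash
python3 - <<'E'
from h import *
from scipy.spatial.transform import Rotation as R
o=status.get_obs(); T=R.from_quat(np.roll(o["eef_rot"],-1)).as_matrix(); print("tool axes\n",T.round(3))
rays=[];out=[]
for n,(x0,x1,y0,y1) in dict(top=(305,355,303,333),side=(368,400,255,284)).items():
    im=cv2.imread(f"pics/{n}1.png"); h=cv2.cvtColor(im,cv2.COLOR_BGR2HSV)
    m=cv2.inRange(h,(5,130,90),(16,255,255)); mm=np.zeros_like(m); mm[y0:y1,x0:x1]=m[y0:y1,x0:x1]
    c=max(cv2.findContours(mm,0,2)[0],key=cv2.contourArea); r=cv2.minAreaRect(c); print(n,cv2.contourArea(c),r)
    rays.append(ray(n,*r[0]))
    if n=="top":
        P=onz(n,*r[0],.104); print("pad",P)
        b=cv2.boxPoints(r); print("corners",[onz(n,*p,.104)[:2].round(3) for p in b])
    cr=im[y0-30:y1+30,x0-40:x1+40].copy(); cv2.drawContours(cr,[c-[x0-40,y0-30]],-1,(0,255,0),1)
    cr=cv2.resize(cr,(390,300));out.append(cr)
cv2.imwrite("pics/crop.png",np.hstack(out))
(a,u),(b,v)=rays; s=np.linalg.lstsq(np.c_[u,-v],b-a,rcond=None)[0]; print("tri",a+u*s[0],b+v*s[1])
# tray far end corners (rim z=.04) top view, for axis
e=onz("top",313.5,166,.04);print("tray end",e, "axis deg",np.degrees(np.arctan2(*(e-P)[[1,0]])), np.hypot(*(e-P)[:2]))
E
```

```text
tool axes
 [[-0.     0.379 -0.925]
 [ 0.002 -0.925 -0.379]
 [-1.    -0.002 -0.   ]]
top 472.0 ((328.9432067871094, 317.67633056640625), (15.377265930175781, 34.53864669799805), 86.05481719970703)
pad [ 0.49068496 -0.02915499  0.104     ]
corners [array([0.504, 0.011]), array([ 0.511, -0.066]), array([ 0.477, -0.069]), array([0.47 , 0.008])]
side 267.0 ((384.0, 268.5), (14.23024845123291, 24.349536895751953), 18.43494987487793)
tri [ 0.490425   -0.02930761  0.10035756] [ 0.49011882 -0.0294106   0.10038373]
tray end [0.85112269 0.01217646 0.04      ] axis deg 6.541543295622633 0.3627997280582738
```

View pics/crop.png

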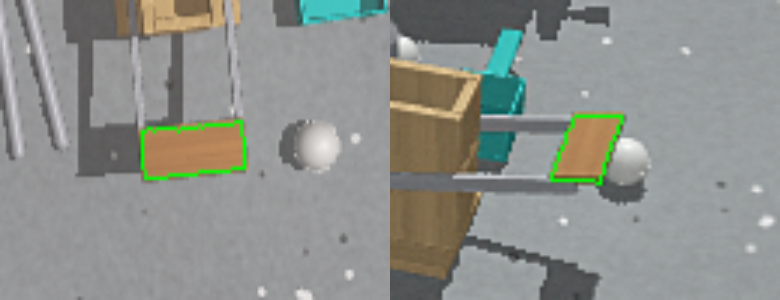

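The pad is confirmed: two views agree to about 4 mm on (0.490, -0.029, 0.10), with the dispenser's axis at about 6°. I'll close the gripper and travel over it at z = 0.23.

```bash
python3 -m jog '[0,-20,-25,0,0, 0,-45,-55,0,0, 0,-70,-86,0,0, 0,-98,-120,0,0, 0,-125,-155,0,0]'; python3 -m jog '[0,-25,-31,0,0, 0,-50,-62,0,0, 0,-75,-93,0,0, 0,-100,-124,0,0, 0,-125,-155,0,0]'; python3 -m jog '[0,-25,-31,4,0, 0,-50,-62,8,0, 0,-75,-93,12,0, 0,-98,-118,16,0, 0,-111,-132,16,0]'; python3 -m jog '[0,0,0,0,0, 0,0,0,0,0, 0,0,0,0,0, 0,0,0,0,0, 0,0,0,0,0]'
python3 - <<'E'
from h import *
from scipy.spatial.transform import Rotation as R
o=status.get_obs(); T=R.from_quat(np.roll(o["eef_rot"],-1)).as_matrix(); p=o["eef_pos"]
print(p,o["opening"],o["wrist_force"]);print(T.round(3)); print("to pad top, tool mm",(T.T@(np.array([.490,-.029,.104])-p)*1000).round(1))
E
```

```text
time_s: 0.6
eef_pos: [0.3143, -0.3559, 0.2308]
eef_rot: [-0.136, -0.694, -0.137, 0.694]
wrist_force: [1.1, -0.1, 1.0]
opening: 0.146
time_s: 1.1
eef_pos: [0.4104, -0.1816, 0.2311]
eef_rot: [-0.136, -0.694, -0.137, 0.694]
wrist_force: [-0.0, -0.4, 0.5]
opening: 0.002
time_s: 1.6
eef_pos: [0.4906, -0.028, 0.2309]
eef_rot: [-0.039, -0.706, -0.039, 0.706]
wrist_force: [-0.1, -0.8, -0.3]
opening: 0.001
time_s: 2.1
eef_pos: [0.49, -0.0313, 0.2313]
eef_rot: [0.038, 0.706, 0.038, -0.706]
wrist_force: [0.9, -0.4, 0.4]
opening: 0.0
[ 0.48995383 -0.03133518  0.23131306] 0.00023101000102429634 [ 0.90565555 -0.42132159  0.44949182]
[[ 0.     0.108 -0.994]
 [-0.    -0.994 -0.108]
 [-1.     0.    -0.   ]]
to pad top, tool mm [127.3  -2.3  -0.3]
```

The tool is above the pad and shut. I'll go down to about 25 mm over it and take a wrist look.

```bash
python3 -m jog '[20,-2,0,0,0, 45,-2,0,0,0, 70,-2,0,0,0, 90,-2,0,0,0, 100,-2,0,0,0]'; python3 - <<'E'
from h import *
a=snap("side","s2.png"); b=snap("wrist","w2.png")
cv2.imwrite("pics/c2.png",np.hstack([cv2.resize(a[180:340,220:440],(400,291)),cv2.resize(b,(388,291))])[:,:,::-1])
o=status.get_obs();print(o["eef_pos"],o["wrist_force"])
print("wrist px of pad, tcp",proj("wrist",[.49,-.029,.104]),proj("wrist",o["eef_pos"]))
E
```

```text
time_s: 2.6
eef_pos: [0.4887, -0.0287, 0.1295]
eef_rot: [-0.038, -0.705, -0.039, 0.707]
wrist_force: [0.1, -0.6, 0.1]
opening: -0.002
[ 0.48889622 -0.02858051  0.13007498] [-0.66666054  0.91814312  0.76556341]
wrist px of pad, tcp [320.07941501 275.44053327] [319.11224757 298.66380064]
```

View pics/c2.png

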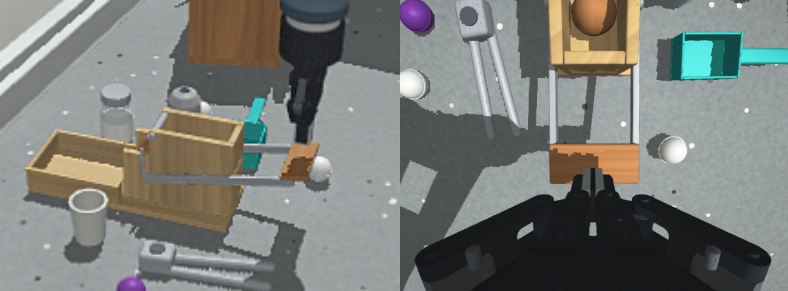

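The side view shows the fingertips right over the pad. In the wrist view they are centred on it (tips at column 593 and pad centre at 594 in the crop). Now I'll press.

```bash
python3 -m jog '[8,0,0,0,0, 16,0,0,0,0, 24,0,0,0,0, 32,0,0,0,0, 40,0,0,0,0]'; python3 -m jog '[8,0,0,0,0, 16,0,0,0,0, 24,0,0,0,0, 32,0,0,0,0, 38,0,0,0,0]';  python3 -m jog '[1,0,0,0,0, 2,0,0,0,0, 3,0,0,0,0, 3,0,0,0,0, 3,0,0,0,0]'
```

```text
time_s: 3.2
eef_pos: [0.4899, -0.0285, 0.0909]
eef_rot: [-0.039, -0.706, -0.039, 0.706]
wrist_force: [-1.7, -0.5, 1.6]
opening: 0.001
time_s: 3.7
eef_pos: [0.4901, -0.0285, 0.0526]
eef_rot: [0.039, 0.706, 0.039, -0.706]
wrist_force: [-0.6, 0.0, 4.7]
opening: -0.0
time_s: 4.2
eef_pos: [0.4902, -0.0285, 0.0506]
eef_rot: [0.039, 0.706, 0.039, -0.706]
wrist_force: [-0.6, 1.1, 2.8]
opening: 0.0
```

The force is still only that of the spring, so I'll press on gently to the stop.

```bash
python3 -m jog '[1,0,0,0,0, 2,0,0,0,0, 3,0,0,0,0, 3,0,0,0,0, 3,0,0,0,0]';python3 -m jog '[1,0,0,0,0, 2,0,0,0,0, 2,0,0,0,0, 2,0,0,0,0, 2,0,0,0,0]'
```

```text
time_s: 4.7
eef_pos: [0.4905, -0.0285, 0.0477]
eef_rot: [0.039, 0.706, 0.039, -0.706]
wrist_force: [0.7, 2.2, 6.8]
opening: -0.002
time_s: 5.2
eef_pos: [0.4907, -0.0285, 0.0467]
eef_rot: [0.039, 0.707, 0.039, -0.706]
wrist_force: [-3.8, 2.8, 16.2]
opening: -0.001
```

At the stop: 16 N at z = 0.0467. I'll hold for 1.5 s and look.

```bash
for i in 1; do python3 -m jog '[0,0,0,0,0, 0,0,0,0,0, 0,0,0,0,0, 0,0,0,0,0, 0,0,0,0,0]'; python3 -m jog '[0,0,0,0,0, 0,0,0,0,0, 0,0,0,0,0, 0,0,0,0,0, 0,0,0,0,0]'; python3 -m jog '[0,0,0,0,0, 0,0,0,0,0, 0,0,0,0,0, 0,0,0,0,0, 0,0,0,0,0]'; done; python3 - <<'E'
from h import *
a=snap("side","s3.png"); b=snap("top","t3.png")
cv2.imwrite("pics/c3.png",np.hstack([cv2.resize(a[200:320,220:420],(400,240)),cv2.resize(b[150:290,200:433],(399,240))])[:,:,::-1])
E
```

```text
time_s: 5.7
eef_pos: [0.4907, -0.0285, 0.0467]
eef_rot: [0.039, 0.707, 0.039, -0.706]
wrist_force: [-4.3, 3.3, 16.5]
opening: -0.003
time_s: 6.2
eef_pos: [0.4907, -0.0285, 0.0467]
eef_rot: [0.039, 0.707, 0.039, -0.706]
wrist_force: [-4.0, 3.1, 16.3]
opening: 0.001
time_s: 6.7
eef_pos: [0.4907, -0.0285, 0.0467]
eef_rot: [0.039, 0.707, 0.039, -0.706]
wrist_force: [-4.4, 2.3, 16.8]
opening: -0.004
```

View pics/c3.png

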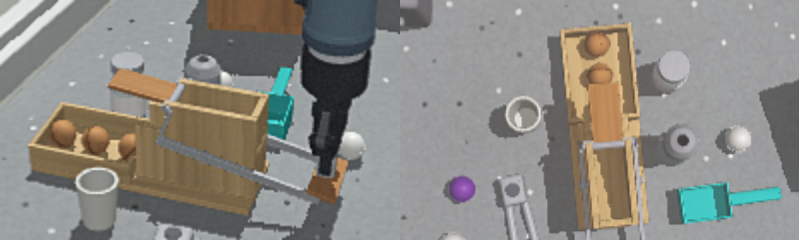

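The lid stands open. Two walnuts are clearly in the tray at side crop (63,132) and (97,140), and a third near the mouth at (130,145) is partly hidden. I need to know whether the third is past x = 98 mm.

```bash
python3 - <<'E'
from h import *
a=np.radians(6.3); X=np.array([np.cos(a),np.sin(a)]);Y=np.array([-X[1],X[0]]); O=np.array([.490,-.029])+.14*X
for n,(x0,x1,y0,y1) in dict(side=(235,300,255,290),top=(290,345,150,200)).items():
    im=cv2.imread(f"pics/{n[0]}3.png"); h=cv2.cvtColor(im,cv2.COLOR_BGR2HSV)
    m=cv2.inRange(h,(3,110,40),(14,255,190)); mm=np.zeros_like(m); mm[y0:y1,x0:x1]=m[y0:y1,x0:x1]
    for c in cv2.findContours(mm,0,2)[0]:
        if cv2.contourArea(c)<15: continue
        (u,v),r=cv2.minEnclosingCircle(c); x,y,w,hh=cv2.boundingRect(c)
        for z in (.024,):
            d=onz(n,u,v,z)[:2]-O; print(n,(round(u,1),round(v,1)),round(r,1),(x,y,w,hh),"disp xy",(d@X).round(3),(d@Y).round(3))
for z in (.02,.03): print([ (round(x,3),proj("side",[*(O+x*X),z]).round(1)) for x in (.09,.1,.11,.12)])
s=cv2.imread("pics/s3.png")[230:300,225:325]; cv2.imwrite("pics/c4.png",cv2.resize(s,(800,560),interpolation=2))
E
```

```text
side (282.8, 273.9) 5.2 (280, 269, 8, 11) disp xy 0.115 -0.003
side (267.4, 269.8) 6.7 (262, 264, 13, 13) disp xy 0.159 -0.007
side (250.5, 267.1) 6.9 (245, 262, 13, 12) disp xy 0.204 -0.004
top (316.5, 193.5) 7.1 (311, 187, 13, 13) disp xy 0.158 -0.0
top (315.0, 175.0) 7.0 (309, 168, 14, 15) disp xy 0.204 -0.001
[(0.09, array([291.7, 277.6])), (0.1, array([288. , 276.9])), (0.11, array([284.3, 276.1])), (0.12, array([280.6, 275.4]))]
[(0.09, array([291.6, 274.4])), (0.1, array([287.9, 273.7])), (0.11, array([284.1, 272.9])), (0.12, array([280.4, 272.2]))]
```

View pics/c4.png

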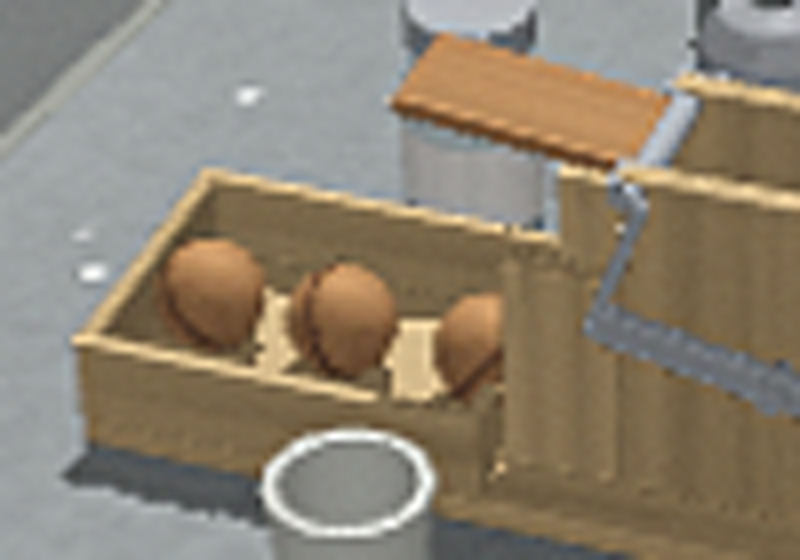

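The third walnut's left edge is at column 280 and its radius is about 6.7 px, so its centre is near 286.5, which gives x ≈ 0.104–0.107. That is inside the window. Walnut 1 measures 0.204, as expected for a ball resting on the far wall, which confirms the scale. I'll hold another second and check for motion.

```bash
python3 -m jog '[0,0,0,0,0, 0,0,0,0,0, 0,0,0,0,0, 0,0,0,0,0, 0,0,0,0,0]'; python3 -m jog '[0,0,0,0,0, 0,0,0,0,0, 0,0,0,0,0, 0,0,0,0,0, 0,0,0,0,0]'; cat > w.py <<'E'
from h import *
import sys
im=snap("side",sys.argv[1])[:,:,::-1]; h=cv2.cvtColor(np.ascontiguousarray(im),cv2.COLOR_BGR2HSV)
m=cv2.inRange(h,(3,110,40),(14,255,190)); mm=np.zeros_like(m); mm[255:290,235:300]=m[255:290,235:300]
for c in cv2.findContours(mm,0,2)[0]:
    if cv2.contourArea(c)>15: print(cv2.boundingRect(c))
E
python3 w.py s5.png
```

```text
time_s: 7.3
eef_pos: [0.4907, -0.0285, 0.0467]
eef_rot: [0.039, 0.707, 0.039, -0.706]
wrist_force: [-5.1, 2.4, 16.8]
opening: -0.003
time_s: 7.8
eef_pos: [0.4907, -0.0285, 0.0467]
eef_rot: [0.039, 0.707, 0.039, -0.706]
wrist_force: [-4.0, 3.7, 16.4]
opening: 0.001
(280, 269, 8, 11)
(261, 264, 14, 13)
(244, 262, 14, 12)
```

The walnuts are at rest. Now I'll ease the lever up at 25–30 mm/s.

```bash
python3 -m jog '[-1,0,0,0,0, -3,0,0,0,0, -5,0,0,0,0, -7,0,0,0,0, -9,0,0,0,0]'; python3 -m jog '[-2,0,0,0,0, -5,0,0,0,0, -8,0,0,0,0, -11,0,0,0,0, -13,0,0,0,0]'; python3 -m jog '[-2,0,0,0,0, -5,0,0,0,0, -8,0,0,0,0, -11,0,0,0,0, -13,0,0,0,0]'; python3 -m jog '[-2,0,0,0,0, -5,0,0,0,0, -8,0,0,0,0, -11,0,0,0,0, -13,0,0,0,0]'; python3 -m jog '[-2,0,0,0,0, -4,0,0,0,0, -6,0,0,0,0, -8,0,0,0,0, -10,0,0,0,0]'
```

```text
time_s: 8.35
eef_pos: [0.4899, -0.0285, 0.0543]
eef_rot: [-0.039, -0.706, -0.039, 0.706]
wrist_force: [0.0, 1.2, 3.8]
opening: 0.002
time_s: 8.85
eef_pos: [0.4895, -0.0285, 0.0674]
eef_rot: [-0.039, -0.706, -0.039, 0.706]
wrist_force: [-2.1, -0.8, 2.7]
opening: -0.001
time_s: 9.35
eef_pos: [0.4903, -0.0285, 0.0807]
eef_rot: [0.039, 0.706, 0.039, -0.706]
wrist_force: [-0.1, 1.2, 2.7]
opening: 0.0
time_s: 9.85
eef_pos: [0.4902, -0.0286, 0.0937]
eef_rot: [0.039, 0.706, 0.039, -0.706]
wrist_force: [1.6, -0.2, 2.1]
opening: 0.001
time_s: 10.35
eef_pos: [0.4898, -0.0284, 0.1034]
eef_rot: [-0.039, -0.706, -0.039, 0.706]
wrist_force: [0.8, -0.2, 1.4]
opening: -0.001
```

The lever has come up under the fingers the whole way. I'll finish slowly and then go clear.

```bash
python3 -m jog '[-1,0,0,0,0, -3,0,0,0,0, -5,0,0,0,0, -7,0,0,0,0, -9,0,0,0,0]'; python3 -m jog '[-3,0,0,0,0, -8,0,0,0,0, -16,0,0,0,0, -26,0,0,0,0, -36,0,0,0,0]'; python3 -m jog '[-15,0,0,0,0, -30,0,0,0,0, -45,0,0,0,0, -55,0,0,0,0, -55,0,0,0,0]'; python3 w.py s6.png; python3 - <<'E'
from h import *
a=cv2.imread("pics/s6.png")[:,:,::-1]; b=snap("top","t6.png")
cv2.imwrite("pics/c6.png",np.hstack([cv2.resize(a[200:320,220:420],(400,240)),cv2.resize(b[150:290,200:433],(399,240))])[:,:,::-1])
E
```

```text
time_s: 10.85
eef_pos: [0.4896, -0.0284, 0.1122]
eef_rot: [-0.039, -0.706, -0.039, 0.706]
wrist_force: [-0.5, 0.2, 0.6]
opening: 0.0
time_s: 11.35
eef_pos: [0.4901, -0.0286, 0.1494]
eef_rot: [0.039, 0.706, 0.039, -0.706]
wrist_force: [0.3, -0.6, 0.2]
opening: -0.0
time_s: 11.85
eef_pos: [0.491, -0.0288, 0.2054]
eef_rot: [0.039, 0.707, 0.038, -0.705]
wrist_force: [-0.2, -1.1, 0.2]
opening: 0.0
(280, 269, 8, 11)
(261, 263, 14, 14)
(244, 260, 14, 14)
```

View pics/c6.png

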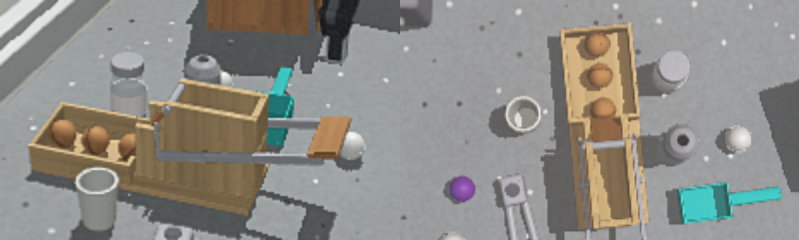

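The lid is shut, the lever is up and the chute is empty. All three walnuts are in the tray. The third is at top-view pixel (318,213), which gives x ≈ 0.11, well inside. Handing in.

```bash
python3 -c "
from bench import hand_in; print(hand_in())"
```

```text
the job is handed in; nothing more can be done
None
```

The job is done and handed in at about 12 s of the 35 s allowed; `hand_in` reports no verdict.

- **Press:** I pushed the pad to its stop with the shut fingertips (z = 0.047 m, about 16 N) and held it there for about 2.5 s. All three walnuts rolled into the tray.
- **Release:** I let the lever up under the fingers at 20–30 mm/s. The spring force stayed on the fingertips until the pad was back at rest height. I did not measure the lid's speed directly. The arm then went clear to z = 0.205 m.
- **Last checks:** The final side and top views show the lid shut, the lever up, the chute empty, and the walnuts at x ≈ 0.204, 0.158 and about 0.11 m in the dispenser's frame. Side-view outlines before and after the release differ by at most 2 pixels, so the walnuts are at rest. The items visible around the dispenser look unmoved; the butter dish lid and the cabinet knob were outside the final crops, but the arm never came near them.
- **Disagreement:** While the lid was open, the third walnut was partly hidden, and estimates of its position ranged from 0.104 to 0.113 m. All of them are above the 0.098 m limit, and the final top view agreed.

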